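Press the drive pin into a lathe spindle

TASK

The lathe spindle with the drive pin still standing out of it lies in the wooden rack: lay it in the vee of the pin press with the pin pointing up and its threaded end away from the end stop, and slide it along the vee until its nose is fully home against the stop. Then press the pedal all the way down to its stop, hold it there for about a second so that the ram drives the pin in, and let the pedal come right up again. Leave the spindle lying in the vee against the stop; do not drop it, do not push the pin in before it is home in the press, and leave the spare spindle and the other things on the bench where they are.

Things in the scene. Friction and masses are not known exactly. Their poses are not given: they have to be found in the camera images.
- spindle: The workpiece: steel bar, diameter 28 mm, 160 mm long, 0.29 to 0.61 kg, with a 9 mm pin standing 7 mm out of its top. Origin (and centre of mass) on its axis at mid-length; y runs along it from the nose (-80 mm) to the threaded tail (+80 mm; dark thread rings on the last 25 mm), z up through the pin side. The pin is at y = -20 mm. It starts in either channel of the rack, nose towards rack -y
- spindle_nose (a point): centre of the spindle's plain nose end face (60 mm from the pin)
- spindle_tail (a point): centre of the spindle's threaded tail end face (100 mm from the pin)
- pin_top (a point): centre of the pin's top face: 21 mm above the spindle's axis at first, about 15 mm once pressed in
- pin (a joint): how far the pin is pushed into the spindle, m: 0 at first (7 mm proud), about 0.006 after a full stroke of the press (1 mm proud), 0.0065 at most. A tight fit: about 8 N moves it
- spare: spare spindle: a bar of the same length without a pin, diameter 28 mm, stepped down to 20 mm over the last 25 mm at both ends; lies in the other channel of the rack and stays there
- rack: Fixed wooden rack 152 x 166 x 44 mm, origin at the centre of its underside. Two vee channels along y at x = -42.5 and +42.5 mm hold the spindles level, axis 34 mm above the bench, between walls 2 mm beside them and 4 mm lower than their tops. Only across the middle (y = -32 to +32 mm) are there no walls, so only there can fingers reach beside a spindle; the floor there is 8 mm high
- press: Fixed pin press; origin on the bench below the ram; y runs along the vee away from the end stop, x away from the pedal. A 90 degree vee rail 24 mm wide (fingers can straddle it) lies along y from -54 to +158 mm at x = 0; a seated spindle's axis is 72 mm above the bench, the rail's lips 9 mm lower; the bed beside the rail is 10 mm high and spans x -45 to +90, y -90 to +170 mm
- stop_face (a point): point on the end stop's face (press y = -60 mm) on the axis of a seated spindle. With the nose against it the pin stands under the ram and the tail is at press y = +100 mm
- vee_load (a point): point on the axis of a seated spindle, at press y = +115 mm towards the open end: a good place for the middle of the spindle when laying it in, its nose then 12 mm clear of the head
- ram_tip (a point): centre of the ram's flat 14 mm underside: 99 mm above the bench with the pedal up, 87 mm at its stop. The press head around it spans y -23 to +23, x -24 to +90 mm, 107 to 147 mm high, with a crosshead above to 177 mm (from x = -50 mm) and an 8 mm pull rod at x = -38, y = 0: no room to grip the spindle from above within about 60 mm of the ram
- pedal_pad (a point): centre of the top of the pedal's level rubber pad (58 mm in press x, 64 mm in press y), at press x = -130 mm, y = 0; 52 mm above the bench with the pedal up, about 27 mm at its stop
- pedal (a joint): angle of the pedal about its hinge (along press y, 178 mm from the pad towards +x), rad: 0 up, 0.14 pressed down to its stop. At the pad the spring resists with about 5 to 10 N, more if pressed fast, the pin adds about 4 N; let go, it comes up by itself. It drives the ram down 12 mm; if something blocks the ram it cannot reach its stop
There are look-alikes about, which are no part of the job. Leave any blue or pink look-alike of the spindle alone.

How it is judged:
By the outcome, as a careful person would: the job done as asked, in the order asked, and still so for the second after the job is handed in, with the robot touching nothing.
It also fails if it takes over 61 s, if anything falls off the work surface, if the arm or the gripper's body presses on something with over 40 N, if the wrist force passes 120 N, or if a joint passes its speed limit or range.

ROBOT

A 6-joint arm with a two-finger parallel gripper is mounted at the origin on the work surface. World frame = base frame: x ahead of the robot, y to its left, z up, the work surface at z = 0. Lengths are in m, angles in degrees, forces in N, time in s.
With the tool pointing down it reaches from about 0.4 to 0.825 m from the base axis. Payload 7 kg.
Tool frame: the origin (TCP) lies midway between the tips of the shut fingers; the grasp point (between the pads) lies 19 mm behind it; z points along the fingers, y is the line along which they close (so a half turn about z gives the same grasp; the last joint's range is limited). The gripper opens to 88 mm and grips with 3 to 60 N. Pads are 19 mm wide; open, the fingers measure 130 mm over their backs; the gripper's body (78 mm by 193 mm) begins 47 mm behind the grasp point.
Start: joints at [-54.196, 20.546, 0.682, 0, -70.136, -16.507], TCP at [0.223, -0.637, 0.227] pointing down, gripper open.
Joint ranges: [-176.03, 176.03], [-82.01, 121.73], [-58.28, 71.71], [-173.87, 95.51], [-174.79, -0.11], [-173.66, 173.66]. Speed limits (degrees/s): [136.94, 136.94, 172.46, 180, 180, 180].

INTERFACE

Orientations are given as [roll, pitch, yaw] about the fixed x, y, z axes, in that order (R = Rz(yaw) Ry(pitch) Rx(roll)).
In Python, from plant import r, eyes, workorder gives the robot as it stands.
- The arm moves only by the tool step_arm, never from a script. Its argument "plan" is a list of rows, each a list of 5 numbers: the shift along the tool's x, y, z each as a share of 25 cm, from -1 to 1, then the turn about the tool's z as a share of 60 degrees, from -1 to 1, then the finger opening in mm, from 0 to 87.6. In form: [[x, y, z, turn, jaw], ...]. A call has 1 to 12 rows; each row is the pose to reach, as a shift and turn from the pose commanded when the call began, along the tool's axes at that moment; what a row does not reach only later rows make up. A row lasts 1/12 s, in which the tool goes at most 41.7 mm and 7.16 degrees, less where a joint would pass 70% of its speed; a pose out of reach is approached as far as the arm can. A call with a number of a shift or a turn outside -1 to 1 is refused whole. A call with a gripper value outside its range is refused whole. The fingers move at their own pace and stop on an object; "newtons" is the grip in N (left out, the last holds). Time passes only in rows, so rows that repeat a pose let the fingers close. It gives the time, the measured TCP pose, the force, the opening and the grip force at its end, in the units of the state.
- r.get_state(): the state, without advancing time (a new reading comes with each control period).
- eyes.capture(name): name is "scene" or "top" or "wrist"; returns the picture (480x640x3 uint8, red, green, blue); there is no depth.
- eyes.camera_model(name): a dict with "fov_y" (degrees; the focal length in pixels is half the picture's height over the tangent of half this angle, whatever the lens; pixels are square), "cx", "cy" (the principal point, pixels), "world_to_cam" (4x4, takes a point from world to camera coordinates); the wrist camera has in their place "hand_eye" (4x4, takes a point from camera to tool coordinates, whose origin is the TCP and whose axes are the flange's). Camera axes: x right, y up, looking along -z (the intrinsics and any distortion apply to the point x, -y, -z); pixel columns grow to the right and rows downward; lengths in m; the calibration is good to about 2 mm. A picture is of the moment at which its call begins: read the wrist's pose just before it. camera_model takes no time and is no camera call.
- workorder.close_job(): hands the job in; it is judged then, once.
The state is a dict: "time_s": time; "joints": joint angles; "qd": joint speeds; "joint_torque": joint torques, N m; "tcp_pos": TCP position; "eef_rot": TCP orientation; "contact_force": force on the tool from outside, world axes, zero at the start; "moment": the same for the moment, N m; "gripper_width": finger opening in m; "gripper_force": force on a finger pad.
Only numpy, scipy, OpenCV 4.12 (cv2) and the standard library are available. Lean on these libraries where they do the work, as an engineer would, in place of code of your own. Each camera call takes 0.05 s, during which the arm holds its last target. There are 200 camera calls.

## Working session

There is one attempt and no reset: what is moved stays moved. The work goes in short steps, Python scripts to look and compute and a tool call to move; the robot and the scene stay as the last step left them, time stands still between calls to the robot, and variables do not carry over. Pictures are saved under pics/ and viewed, at most 10 in all, crops included, and the job is handed in when it is done.

Besides the shell and the picture viewer there is one more tool, called after "Request:" as name(argument=value, ...), one argument or row to a line, values as JSON. step_arm: Moves the arm, as the interface text tells. Its arguments: {"type":"object","properties":{"plan":{"type":"array"},"newtons":{"type":"number"}},"required":["plan"]}

```bash
ls; mkdir -p pics; python3 - <<'E'
from plant import r, eyes, workorder
import cv2
s=r.get_state();print(s)
for n in("scene","top"):
    cv2.imwrite(f"pics/{n}0.png",eyes.capture(n)[:,:,::-1]);print(n,eyes.camera_model(n))
print(eyes.camera_model("wrist"))
E
```

```text
pics
{'time_s': 0.0, 'joints': array([-5.41958986e+01,  2.05921757e+01,  6.34885238e-01, -1.79595646e-02,
       -7.01365300e+01, -1.65083189e+01]), 'qd': array([-0.03644397, -0.01641354,  0.0313438 , -0.12721626, -0.01083115,
       -0.09542123]), 'joint_torque': array([ 6.44206175e-04, -5.82722890e+01,  2.93045729e+01,  6.99727133e+00,
        6.83208142e-03, -1.44741675e-04]), 'tcp_pos': array([ 0.22287253, -0.63663767,  0.22562957]), 'eef_rot': array([ 1.79905249e+02, -1.04745832e-02, -1.60710325e+02]), 'contact_force': array([-0.69535216,  0.56829155, -0.24743688]), 'moment': array([ 0.01240848, -0.01833453, -0.00622362]), 'gripper_force': 0.0, 'gripper_width': 0.08773028105614862}
scene {'fov_y': 46.81038284483342, 'cx': 318.58577311020935, 'cy': 237.7470948691147, 'world_to_cam': array([[ 0.04001756,  0.99915268, -0.00961884, -0.14120928],
       [-0.81554177,  0.03822262,  0.57743455,  0.30583442],
       [ 0.57731293, -0.01526296,  0.81638031, -1.74554695],
       [ 0.        ,  0.        ,  0.        ,  1.        ]])}
top {'fov_y': 45.419105743441875, 'cx': 313.3096041161468, 'cy': 237.58057202722568, 'world_to_cam': array([[ 0.0279198 , -0.99952968, -0.01268501,  0.11360256],
       [ 0.99210735,  0.02615614,  0.122633  , -0.45740426],
       [-0.12224353, -0.01600878,  0.99237102, -1.46881916],
       [ 0.        ,  0.        ,  0.        ,  1.        ]])}
{'fov_y': 64.38527780336148, 'cx': 324.3332279677262, 'cy': 236.26544867057785, 'hand_eye': array([[-2.70699724e-04,  9.62604496e-01,  2.70910521e-01,
         7.38643608e-02],
       [ 9.99999934e-01,  3.25948613e-04, -1.58945082e-04,
         1.16116712e-03],
       [-2.41304159e-04,  2.70910460e-01, -9.62604521e-01,
        -1.58421709e-01],
       [ 0.00000000e+00,  0.00000000e+00,  0.00000000e+00,
         1.00000000e+00]])}
```

View pics/top0.png

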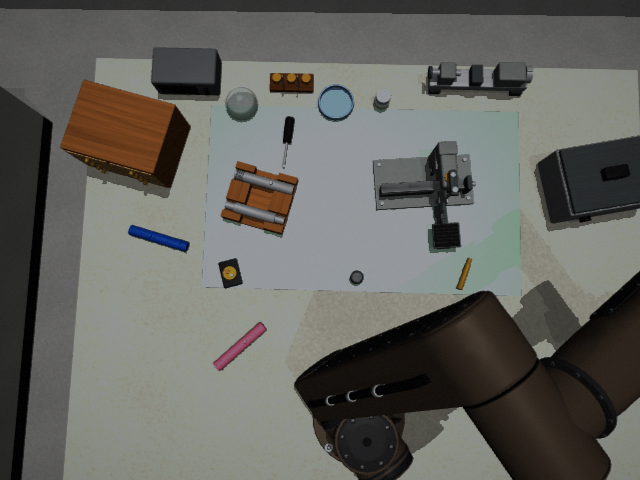

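View pics/scene0.png

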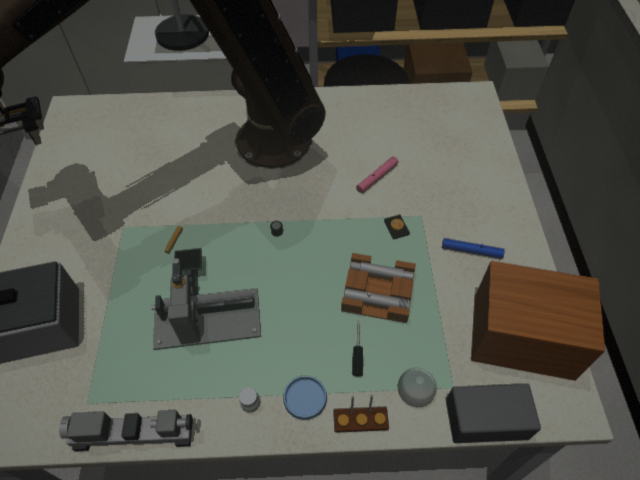

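```bash
python3 - <<'E'
import cv2,numpy as np
t=cv2.imread("pics/top0.png");s=cv2.imread("pics/scene0.png")
R=lambda im,x,y,w,h:cv2.resize(im[y:y+h,x:x+w],(400,300),interpolation=cv2.INTER_CUBIC)
cv2.imwrite("pics/crop1.png",np.vstack([np.hstack([R(t,210,155,100,75*1),R(s,330,245,100,75)]),np.hstack([R(t,365,135,120,90+0),R(s,145,230,133,100)])]))
E
```

```text
(no output)
```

View pics/crop1.png

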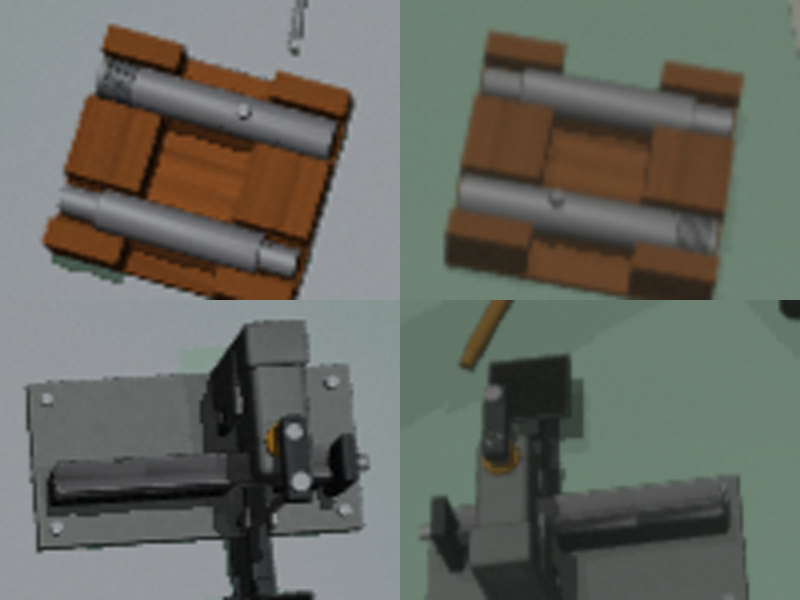

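```bash
cat > h.py <<'E'
import numpy as np
from scipy.spatial.transform import Rotation as Ro
from scipy.optimize import least_squares
from plant import r, eyes, workorder
def cam(n,st=None):
    m=eyes.camera_model(n)
    if n=="wrist":
        T=np.eye(4);T[:3,:3]=Ro.from_euler("xyz",st["eef_rot"],degrees=True).as_matrix();T[:3,3]=st["tcp_pos"]
        W=np.linalg.inv(T@m["hand_eye"])
    else: W=m["world_to_cam"]
    return 240/np.tan(np.radians(m["fov_y"]/2)),m["cx"],m["cy"],W
def proj(C,p):
    f,cx,cy,W=C;q=np.atleast_2d(p)@W[:3,:3].T+W[:3,3]
    return np.c_[cx-f*q[:,0]/q[:,2],cy+f*q[:,1]/q[:,2]]
def at_z(C,px,z):
    f,cx,cy,W=C;px=np.atleast_2d(px)
    d=np.c_[(px[:,0]-cx)/f,-(px[:,1]-cy)/f,-np.ones(len(px))]@W[:3,:3]
    o=-W[:3,:3].T@W[:3,3];return o+d*((np.reshape(z,(-1,1))-o[2])/d[:,2:])
def fit(C_list,loc_list,px_list,x0):
    # planar pose [x,y,yaw deg] of known local points (z given) from pixels
    def f(v):
        a=np.radians(v[2]);M=np.array([[np.cos(a),-np.sin(a),0],[np.sin(a),np.cos(a),0],[0,0,1]])
        return np.concatenate([(proj(C,np.array(l)@M.T+[v[0],v[1],0])-p).ravel() for C,l,p in zip(C_list,loc_list,px_list)])
    s=least_squares(f,x0,x_scale=[.01,.01,1]);return s.x,s.fun.reshape(-1,2)
def shift(st,target):  # world target -> tool-axis shares of 25 cm
    return Ro.from_euler("xyz",st["eef_rot"],degrees=True).as_matrix().T@(np.array(target)-st["tcp_pos"])/.25
E
python3 - <<'E'
from h import *
t=cam("top");s=cam("scene");np.set_printoptions(precision=4,suppress=True)
bed=np.array([[.09,.17,.01],[-.045,.17,.01],[.09,-.09,.01],[-.045,-.09,.01]])
pt=np.array([[28,385-300],[38,250],[348,65],[363,227]])/3.3333+[365,135]
ps=np.array([[261,334],[260,290],[154,346]])
print(fit([t],[bed],[pt],[.5,-.1,0]));print(fit([s],[bed[:3]],[ps],[.5,-.1,0]))
v,e=fit([t,s],[bed,bed[:3]],[pt,ps],[.5,-.1,0]);print(v,e)
p=at_z(t,[[270.75,183],[238.5,175],[292.5,191]],[.055,.045,.045]);print(p)
print(at_z(s,[[330+157/4,245+197/4],[330+59/4,245+192/4],[330+318/4,245+230/4]],[.055,.04,.04]))
E
```

```text
(array([ 0.5952, -0.2049,  5.1631]), array([[-0.6627, -0.1191],
       [ 0.1435, -0.1377],
       [ 0.0724, -0.3095],
       [ 0.4384,  0.546 ]]))
(array([ 0.5933, -0.199 ,  3.2293]), array([[ 0.6281,  1.9116],
       [-0.3205, -2.0712],
       [-0.3245, -0.0986]]))
[ 0.5947 -0.2024  4.4529] [[-1.2402 -0.7403]
 [-1.0701 -0.737 ]
 [-0.4128  0.2381]
 [-0.6819  1.1413]
 [-0.0643  1.0319]
 [-2.0936 -2.7478]
 [-1.0627  1.1322]]
[[0.5909 0.2401 0.055 ]
 [0.6123 0.3265 0.045 ]
 [0.5732 0.1835 0.045 ]]
[[0.5953 0.2424 0.055 ]
 [0.5806 0.1837 0.04  ]
 [0.6145 0.3408 0.04  ]]
```

Spindle: upper channel in top view, with its pin at about (271,183) and the thread at (239,175). The spare is the stepped bar below it at about (255,214). The blue (158,238) and pink (240,346) bars are look-alikes and stay put. The thread rings and pin in the crop confirm which one it is. Next I'll fly over the press for a closer look.

Request:
step_arm(
  plan=[
    [-0.5,0.4,-0.1,-0.3,60],
    [-1,0.79,-0.12,-0.6,60],
    [-1,0.79,-0.12,-0.8,60],
    [-1,0.79,-0.12,-1,60],
    [-1,0.79,-0.12,-1,60],
    [-1,0.79,-0.12,-1,60],
    [-1,0.79,-0.12,-1,60],
    [-1,0.79,-0.12,-1,60],
    [-1,0.79,-0.12,-1,60],
  ],
)

```text
time_s: 0.85
tcp_pos: [0.3961, -0.3646, 0.2573]
eef_rot: [-179.9, 0.0, -100.1]
contact_force: [-0.3, -0.4, -0.6]
gripper_width: 0.0602
gripper_force: 0.0
```

```bash
python3 - <<'E'
from h import *
s=r.get_state();print(s["tcp_pos"],s["eef_rot"],s["joints"],shift(s,[.59,-.06,.25]))
E
```

```text
[ 0.39607751 -0.36456902  0.25726555] [-1.79905376e+02  1.78121744e-02 -1.00068786e+02] [-2.17827577e+01  6.47531497e+00 -1.38634266e+01 -3.91118921e-02
 -6.95722261e+01  1.17275799e+01] [-1.33511793 -0.55070215  0.03038678]
```

Request:
step_arm(
  plan=[
    [-1,-0.55,0,-0.1,60],
    [-1,-0.55,0,-0.25,60],
    [-1,-0.55,0,-0.25,60],
    [-1,-0.55,0,-0.25,60],
    [-1,-0.55,0,-0.25,60],
    [-1,-0.55,0,-0.25,60],
    [-1,-0.55,0,-0.25,60],
    [-1,-0.55,0,-0.25,60],
    [-1,-0.55,0,-0.25,60],
  ],
)

```text
time_s: 1.6
tcp_pos: [0.5759, -0.1462, 0.2555]
eef_rot: [179.9, 0.0, -85.5]
contact_force: [0.6, -0.8, 0.2]
gripper_width: 0.0599
gripper_force: 0.0
```

```bash
python3 - <<'E'
from h import *
import cv2,json
s=r.get_state();im=eyes.capture("wrist");cv2.imwrite("pics/w1.png",im[:,:,::-1])
json.dump({k:list(map(float,s[k])) for k in("tcp_pos","eef_rot")},open("w1.json","w"));print(s["tcp_pos"],s["eef_rot"])
C=cam("wrist",s);a=np.radians(4.7)
for n,p in dict(end=[0,.158,.063],ramtip=[0,0,.099],stop=[0,-.06,.072],pad=[-.13,0,.052],bedc=[.09,.17,.01],bedd=[-.045,.17,.01],padc=[-.101,.032,.052]).items():
    print(n,proj(C,[.5947+p[0]*np.cos(a)-p[1]*np.sin(a),-.203+p[0]*np.sin(a)+p[1]*np.cos(a),p[2]]).round())
E
```

```text
[ 0.5759409  -0.14617244  0.25552731] [ 1.79901870e+02  1.53381319e-02 -8.55431785e+01]
end [[309. 306.]]
ramtip [[305. 147.]]
stop [[305.  71.]]
pad [[448. 144.]]
bedc [[233. 295.]]
bedd [[350. 295.]]
padc [[415. 179.]]
```

View pics/w1.png

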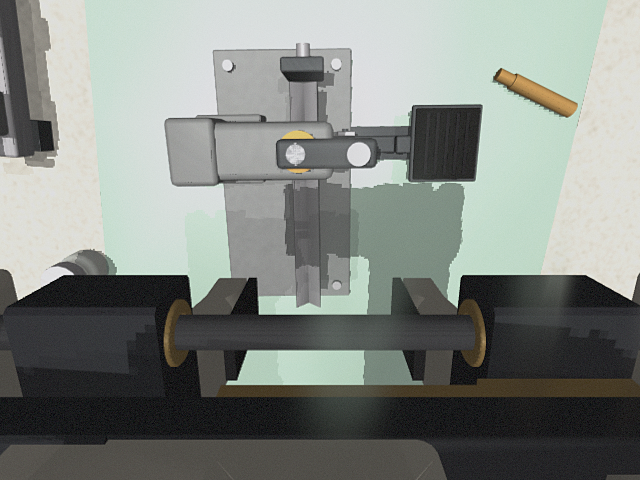

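The wrist view shows the whole press: bed corners at (214,50), (352,48), (350,295) and (231,296); pad corners at (413,106) to (479,181); rail end at (296..320,306).

```bash
python3 - <<'E'
from h import *
import json
np.set_printoptions(precision=4,suppress=True)
s=json.load(open("w1.json"));C=cam("wrist",s)
l=np.array([[90,-90,10],[-45,-90,10],[-45,170,10],[90,170,10],[-101,-32,52],[-159,-32,52],[-159,32,52],[-101,32,52],[12,158,63],[-12,158,63]])/1000
p=np.array([[214,50],[352,48],[350,295],[231,296],[413,106],[481,104],[479,181],[410,180],[296,307],[320,305]])
v,e=fit([C],[l],[p],[.595,-.203,4.7]);print(v,e)
st=r.get_state();print(shift(st,[.598,.19,.25]),st["joints"])
E
```

```text
[ 0.5966 -0.2023  5.0234] [[-2.101  -1.2529]
 [-0.4119 -0.7688]
 [-0.496   0.0406]
 [ 1.2495  0.2066]
 [ 3.4253  1.56  ]
 [-0.1669  2.8754]
 [-5.0075 -2.8048]
 [ 2.6835 -1.1692]
 [ 0.5014 -0.308 ]
 [ 0.2916  1.4564]]
[-1.3378 -0.1939  0.0232] [  4.4871  11.9948  -7.3248  -0.0098 -70.7649  -0.1013]
```

Request:
step_arm(
  plan=[
    [-1,-0.14,0,0,60],
    [-1,-0.14,0,0,60],
    [-1,-0.14,0,0,60],
    [-1,-0.14,0,0,60],
    [-1,-0.14,0,0,60],
    [-1,-0.14,0,0,60],
  ],
)

```text
time_s: 2.15
tcp_pos: [0.5907, 0.102, 0.257]
eef_rot: [-180.0, 0.0, -85.8]
contact_force: [1.2, 0.3, 0.6]
gripper_width: 0.0601
gripper_force: 0.0
```

Request:
step_arm(
  plan=[
    [-0.81,-0.12,0.1,0.1,60],
    [-0.81,-0.12,0.1,0.2,60],
    [-0.81,-0.12,0.1,0.3,60],
    [-0.81,-0.12,0.1,0.3,60],
    [-0.81,-0.12,0.1,0.3,60],
    [-0.81,-0.12,0.1,0.3,60],
    [-0.81,-0.12,0.1,0.3,60],
  ],
)

```text
time_s: 2.73
tcp_pos: [0.6056, 0.3063, 0.2303]
eef_rot: [179.9, -0.1, -103.6]
contact_force: [-0.3, -0.1, 0.0]
gripper_width: 0.0598
gripper_force: 0.0
```

```bash
python3 - <<'E'
from h import *
import cv2,json
s=r.get_state();im=eyes.capture("wrist");cv2.imwrite("pics/w2.png",im[:,:,::-1])
json.dump({k:list(map(float,s[k])) for k in("tcp_pos","eef_rot")},open("w2.json","w"));print(s["tcp_pos"],s["eef_rot"])
E
```

```text
[0.60563764 0.30630547 0.23026799] [ 1.79926784e+02 -9.38870476e-02 -1.03633214e+02]
```

View pics/w2.png

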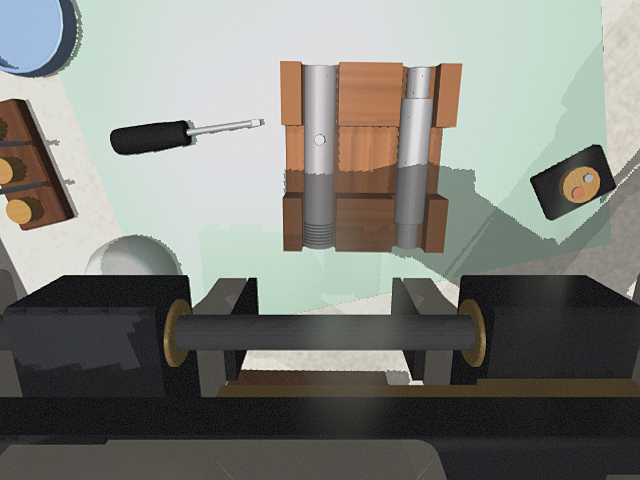

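The spindle's pin is at (320,140), nose at (319,66) and thread at (303..336, 222..248) in the left channel. The spare is the stepped bar on the right.

```bash
python3 - <<'E'
from h import *
import json,cv2
np.set_printoptions(precision=4,suppress=True)
s=json.load(open("w2.json"));C=cam("wrist",s)
g=cv2.cvtColor(cv2.imread("pics/w2.png"),cv2.COLOR_BGR2HSV)
for row in (85,110,125,180,200,215):
    c=np.where(g[row,295:345,1]<70)[0]+295; print(row,c.min(),c.max())
p=at_z(C,[[320,140],[319.5,66],[319,248]],[.055,.04,.04]);print(p)
d=p[2]-p[1];yaw=-np.degrees(np.arctan2(d[0],d[1]));print(yaw,np.linalg.norm(d))
l=np.array([[0,-20,55],[-14,-78,36],[14,-78,36],[-14,80,34],[14,80,34]])/1000 # spindle local
u=np.array([-np.sin(np.radians(yaw)),np.cos(np.radians(yaw)),0])
m=p[0]+.02*u;print("mid",m)
st=r.get_state();print(shift(st,[m[0]+.006*u[0],m[1]+.006*u[1],.1]))
E
```

```text
85 304 338
110 304 335
125 304 334
180 304 333
200 302 336
215 302 336
[[0.5926 0.2439 0.055 ]
 [0.5788 0.1853 0.04  ]
 [0.6178 0.3415 0.04  ]]
-14.015041424992209 0.16100195889390795
mid [0.5975 0.2633 0.055 ]
[ 0.1457 -0.0076  0.5239]
```

Request:
step_arm(
  plan=[
    [0.146,-0.008,0.15,0.006,60],
    [0.146,-0.008,0.3,0.006,60],
    [0.146,-0.008,0.45,0.006,60],
    [0.146,-0.008,0.6,0.006,60],
    [0.146,-0.008,0.7,0.006,60],
    [0.146,-0.008,0.78,0.006,60],
    [0.146,-0.008,0.83,0.006,60],
    [0.146,-0.008,0.855,0.006,60],
    [0.146,-0.008,0.86,0.006,60],
    [0.146,-0.008,0.86,0.006,60],
  ],
)

```text
time_s: 3.62
tcp_pos: [0.6, 0.2695, 0.0175]
eef_rot: [-180.0, 0.0, -104.1]
contact_force: [0.3, 1.0, 0.1]
gripper_width: 0.0598
gripper_force: 0.0
```

```bash
python3 - <<'E'
from h import *
import cv2
s=r.get_state();print(s["tcp_pos"],s["eef_rot"],s["contact_force"])
cv2.imwrite("pics/w3.png",eyes.capture("wrist")[:,:,::-1])
E
```

```text
[0.59998614 0.26949852 0.01753864] [-1.79951783e+02  4.41801804e-02 -1.04093175e+02] [0.27612392 0.96669049 0.1110793 ]
```

View pics/w3.png

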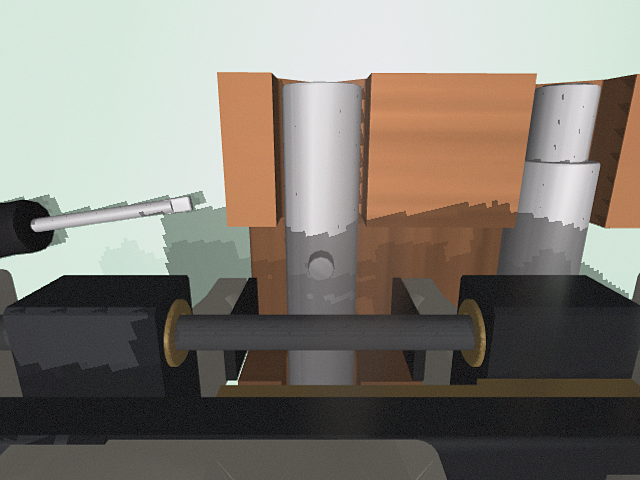

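The fingers straddle the spindle, with the bar at columns 287..355 between finger tips at about 245 and 405. Closing now.

Request:
step_arm(
  plan=[
    [0,0,0.008,0,40],
    [0,0,0.008,0,32],
    [0,0,0.008,0,26],
    [0,0,0.008,0,22],
    [0,0,0.008,0,22],
    [0,0,0.008,0,22],
    [0,0,0.008,0,22],
    [0,0,0.008,0,22],
  ],
  newtons=35,
)

```text
time_s: 4.33
tcp_pos: [0.6012, 0.2698, 0.0156]
eef_rot: [-179.8, 0.1, -104.0]
contact_force: [5.3, -3.5, 1.9]
gripper_width: 0.027
gripper_force: 35.0
```

Request:
step_arm(
  plan=[
    [0,0,-0.02,0,22],
    [0,0,-0.06,0,22],
    [0,0,-0.12,0,22],
    [0,0,-0.2,0,22],
    [0,0,-0.3,0,22],
    [0,0,-0.4,0,22],
    [0,0,-0.5,0,22],
    [0,0,-0.58,0,22],
    [0,0,-0.6,0,22],
    [0,0,-0.6,0,22],
  ],
)

```text
time_s: 5.17
tcp_pos: [0.5995, 0.2703, 0.1659]
eef_rot: [-179.9, 0.1, -104.1]
contact_force: [-0.4, -0.5, -3.7]
gripper_width: 0.0269
gripper_force: 35.0
```

```bash
python3 - <<'E'
from h import *
import cv2,json
s=r.get_state();print(s["tcp_pos"],s["eef_rot"],s["contact_force"],s["moment"],s["gripper_width"])
json.dump({k:list(map(float,s[k])) for k in("tcp_pos","eef_rot")},open("w4.json","w"))
cv2.imwrite("pics/w4.png",eyes.capture("wrist")[:,:,::-1])
C=cam("wrist",s);R=Ro.from_euler("xyz",s["eef_rot"],degrees=True).as_matrix()
# expected pin/nose in hand: grip at spindle y=+6 -> tool x of pin = +.026
for n,p in dict(pin=[.026,0,-.04],nose=[.086,0,-.019],tailtop=[-.074,0,-.033]).items(): print(n,proj(C,s["tcp_pos"]+R@p))
E
```

```text
[0.59948531 0.2703281  0.16586336] [-1.79938794e+02  1.25636390e-01 -1.04061161e+02] [-0.37053206 -0.45965686 -3.69122396] [ 0.08233272  0.09285185 -0.03183934] 0.026940372758902598
pin [[320.04134198 274.30407483]]
nose [[320.13521932  87.86362799]]
tailtop [[321.0139822  490.53793817]]
```

View pics/w4.png

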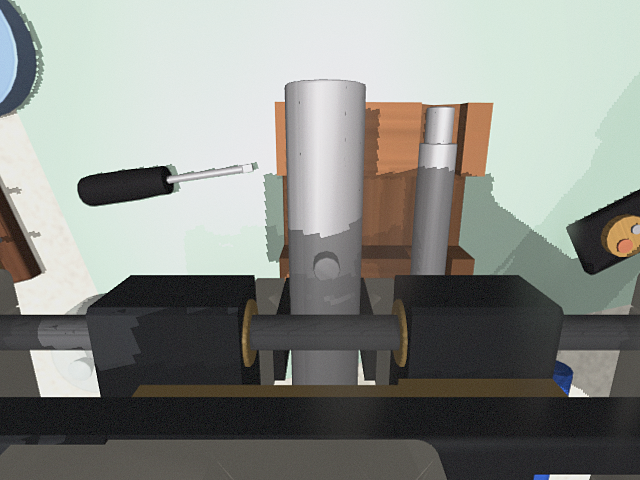

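Lifted and held straight. The pin at (326,264) and finger midpoint at column 325.5 agree, so the wrist camera reads about 2 mm off along tool y. I'll refine the rail line from w1 with that correction.

```bash
python3 - <<'E'
from h import *
import json,cv2
np.set_printoptions(precision=4,suppress=True)
g=cv2.cvtColor(cv2.imread("pics/w1.png"),cv2.COLOR_BGR2GRAY).astype(int)
for row in (95,110,195,215,240,265,285,300): print(row,g[row-1:row+2,286:330].mean(0).astype(int))
E
```

```text
95 [170 160 160 119 129 141 146 144 141 142 139 141 138 135 136 131 125 125
 133 135 138 140 144 146 150 152 154 154 153 153 142  57  96 113 111 113
 110 112 110 109 119 180 172 171]
110 [152 156 159 151 105 149 145 144 143 141 140 133 133 132 127 120 117 116
 122 138 138 140 142 147 146 149 151 152 153 160 154  66  92 113 111 110
 112 109 108 118 177 171 169 170]
195 [ 96  98  98  85  87  88  85  84 105  99 101  98  95  95 101  99  99  97
  97  95  91  91  91  92  94  96  98  97  98  97 101  97  81  84 107 105
 105 107 106 105 105 107 105 108]
215 [ 98 100  99  96  84  89  87  76  97 103 100  99  97  97  94 100  95  94
  95  94  92  90  92  91  90  92  88  92  90  93  93  93  83  73  97  96
  95  96  95  97  98  98  98  95]
240 [ 85  88  87  89  88  87  88  86  75  92  88  88  96  94  95 101 101  99
  99  98  98  94  93  93  92  91  91  91  94  94  92  97  95  70  82  98
  97  96  95  96  99  96  95  98]
265 [146 145 145 145 145 145 145 148 145  84  90  88  90  89  89 101 114 110
 103 112 117 114 121 121 113 106  92  97 104 105 104  95  99  83  84  98
  98  97  96 100  93 106 152 147]
285 [146 144 145 142 145 150 150 144 143 141  98 107 129 127 124 122 121 130
 123 122 120 114 120 135 137 130 133 134 136 137 138 140 142 123  75 109
 106 107 109 108 103 113 156 153]
300 [214 213 215 213 212 213 213 213 216 216 135 140 136 135 130 127 123 126
 119 116 113 110 107 129 134 136 138 138 138 141 145 145 149 143 126 218
 208 205 205 206 204 204 204 204]
```

```bash
python3 - <<'E'
from h import *
import json
np.set_printoptions(precision=4,suppress=True)
s=json.load(open("w1.json"));C=cam("wrist",s)
p=np.array([[302.7,95],[303.2,110],[305.8,195],[306,215],[306.9,240],[307,265],[307.8,285],[308.2,300],[308.2,306]])
w=at_z(C,p,.063);k=np.polyfit(w[:,1],w[:,0],1);yaw=-np.degrees(np.arctan(k[0]));print(w,yaw)
b=Ro.from_euler("xyz",s["eef_rot"],degrees=True).as_matrix()[:,1]*-.002
# rail end y=158 at row 306; origin:
a=np.radians(yaw);u=np.array([-np.sin(a),np.cos(a)])
e=np.array([np.polyval(k,w[-1,1]),w[-1,1]])+b[:2];o=e-.158*u
print("origin",o,"yaw",yaw,"u",u)
g=o+.121*u;st=r.get_state()
R=Ro.from_euler("xyz",st["eef_rot"],degrees=True).as_matrix();print("target",g,"share",shift(st,[*g,.166]),"turn",(st["eef_rot"][2]-(yaw-90))/60, "then y135",o+.135*u)
E
```

```text
[[ 0.6007 -0.2453  0.063 ]
 [ 0.5995 -0.233   0.063 ]
 [ 0.5924 -0.1583  0.063 ]
 [ 0.591  -0.1394  0.063 ]
 [ 0.5886 -0.115   0.063 ]
 [ 0.5868 -0.0896  0.063 ]
 [ 0.5847 -0.0687  0.063 ]
 [ 0.5832 -0.0525  0.063 ]
 [ 0.5828 -0.0459  0.063 ]] 5.139812301021982
origin [ 0.5988 -0.2031] yaw 5.139812301021982 u [-0.0896  0.996 ]
target [ 0.5879 -0.0826] share [ 1.3778 -0.3013 -0.0088] turn -0.3202857968055542 then y135 [ 0.5867 -0.0687]
```

Request:
step_arm(
  plan=[
    [0.05,-0.01,0,-0.01,22],
    [0.15,-0.03,0,-0.03,22],
    [0.27,-0.06,0,-0.07,22],
    [0.39,-0.08,0,-0.12,22],
    [0.51,-0.11,0,-0.17,22],
    [0.63,-0.14,0,-0.22,22],
    [0.75,-0.16,0,-0.27,22],
    [0.86,-0.18,0,-0.31,22],
    [0.94,-0.2,0,-0.32,22],
    [1,-0.21,0,-0.32,22],
    [1,-0.21,0,-0.32,22],
  ],
)

```text
time_s: 6.13
tcp_pos: [0.5879, 0.0119, 0.1626]
eef_rot: [179.8, -0.0, -85.0]
contact_force: [-0.3, 0.8, -4.9]
gripper_width: 0.0271
gripper_force: 35.0
```

```bash
cat >> h.py <<'E'
A=np.radians(5.14);U=np.array([-np.sin(A),np.cos(A)]);X=np.array([np.cos(A),np.sin(A)]);O=np.array([.5988,-.2031])
def P(x,y,z): return [*(O+x*X+y*U),z]
def pr(s): d=s["tcp_pos"][:2]-O;return np.array([d@X,d@U,s["tcp_pos"][2]])
E
python3 - <<'E'
from h import *
s=r.get_state();print(s["tcp_pos"],s["eef_rot"],pr(s),shift(s,P(0,.126,.12)),s["gripper_width"],s["contact_force"])
E
```

```text
[0.58786558 0.01188182 0.1625967 ] [ 1.79782482e+02 -3.69251629e-02 -8.50423833e+01] [0.00836969 0.21509694 0.1625967 ] [0.35638263 0.0316962  0.17073808] 0.027121540839520824 [-0.27871057  0.75108248 -4.87240992]
```

Request:
step_arm(
  plan=[
    [0.04,0.005,0.01,0,22],
    [0.12,0.012,0.04,-0.003,22],
    [0.2,0.02,0.08,-0.003,22],
    [0.27,0.025,0.12,-0.003,22],
    [0.32,0.03,0.15,-0.003,22],
    [0.345,0.032,0.165,-0.003,22],
    [0.356,0.032,0.17,-0.003,22],
    [0.356,0.032,0.17,-0.003,22],
    [0.356,0.032,0.17,-0.003,22],
  ],
)

```text
time_s: 6.88
tcp_pos: [0.5899, -0.0743, 0.1224]
eef_rot: [-180.0, 0.0, -84.7]
contact_force: [0.2, -0.4, -4.7]
gripper_width: 0.0271
gripper_force: 35.0
```

```bash
python3 - <<'E'
from h import *
import cv2
s=r.get_state();print(s["tcp_pos"],s["eef_rot"],pr(s),shift(s,P(0,.126,.068)),s["gripper_width"],s["contact_force"])
im=eyes.capture("wrist");cv2.imwrite("pics/w5.png",im[:,:,::-1])
C=cam("wrist",s)
R=Ro.from_euler("xyz",s["eef_rot"],degrees=True).as_matrix()
b=R[:,1]*.002   # bias: predicted px for true pts
for n,p in dict(bedl=[.09,-.09,.01],bedr=[-.045,-.09,.01],bedl2=[.09,.05,.01],bedr2=[-.045,.05,.01],stopc=[0,-.06,.072]).items(): print(n,proj(C,np.array(P(*p))+b).round(1))
E
```

```text
[ 0.58994554 -0.07427922  0.12235741] [-1.79965556e+02  2.43333074e-03 -8.46682049e+01] [0.00272215 0.12909603 0.12235741] [0.01235684 0.01106072 0.21742251] 0.027149995722613774 [ 0.23860046 -0.39253963 -4.65259848]
bedl [[ 176.4 -135.3]]
bedr [[ 409.5 -134.6]]
bedl2 [[197.5 117.7]]
bedr2 [[396.4 118.3]]
stopc [[ 333.8 -145. ]]
```

View pics/w5.png

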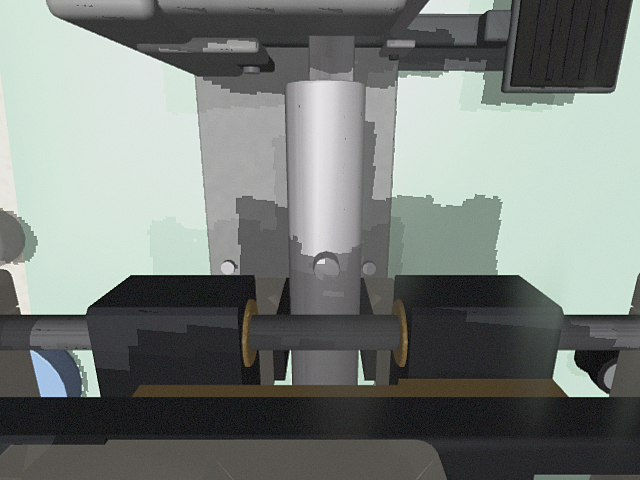

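The rail is seen at columns 309..355 (row 60) and the bed edges at 199/396 (row 118), as predicted, and the pin is on top at (326,264). Lowering.

Request:
step_arm(
  plan=[
    [0.006,0.006,0.04,0,22],
    [0.01,0.011,0.09,0,22],
    [0.01,0.011,0.13,0,22],
    [0.01,0.011,0.16,0,22],
    [0.01,0.011,0.175,0,22],
    [0.01,0.011,0.18,0,22],
    [0.01,0.011,0.18,0,22],
    [0.01,0.011,0.18,0,22],
    [0.01,0.011,0.18,0,22],
  ],
)

```text
time_s: 7.68
tcp_pos: [0.5874, -0.0775, 0.0776]
eef_rot: [-179.9, -0.0, -84.7]
contact_force: [0.2, 0.0, -3.8]
gripper_width: 0.0271
gripper_force: 35.0
```

```bash
python3 - <<'E'
from h import *
s=r.get_state();print(s["eef_rot"],pr(s),shift(s,P(0,.126,.056)),s["gripper_width"],s["contact_force"],s["moment"])
E
```

```text
[-1.79943975e+02 -1.66206466e-03 -8.46736679e+01] [-5.38246833e-05  1.26107982e-01  7.76088706e-02] [ 0.00043012 -0.00012937  0.08643566] 0.02707536579725397 [ 0.20449605  0.02048024 -3.82999484] [0.07459199 0.10894861 0.00745925]
```

Request:
step_arm(
  plan=[
    [0,0,0.015,0,22],
    [0,0,0.03,0,22],
    [0,0,0.045,0,22],
    [0,0,0.055,0,22],
    [0,0,0.065,0,22],
    [0,0,0.072,0,22],
    [0,0,0.076,0,22],
    [0,0,0.076,0,22],
  ],
)

```text
time_s: 8.35
tcp_pos: [0.5868, -0.0776, 0.0577]
eef_rot: [180.0, -0.0, -84.7]
contact_force: [0.2, -0.5, -3.5]
gripper_width: 0.0271
gripper_force: 35.0
```

Request:
step_arm(
  plan=[
    [0,0,0.003,0,22],
    [0,0,0.006,0,22],
    [0,0,0.009,0,22],
    [0,0,0.012,0,22],
    [0,0,0.012,0,22],
  ],
)

```text
time_s: 8.77
tcp_pos: [0.5869, -0.0776, 0.0549]
eef_rot: [180.0, 0.0, -84.7]
contact_force: [-1.5, 0.2, -4.4]
gripper_width: 0.0273
gripper_force: 35.0
```

Request:
step_arm(
  plan=[
    [0,0,0.003,0,22],
    [0,0,0.006,0,22],
    [0,0,0.006,0,22],
  ],
)

```text
time_s: 9.02
tcp_pos: [0.5871, -0.0775, 0.0535]
eef_rot: [-180.0, 0.0, -84.7]
contact_force: [-0.6, -0.4, -4.4]
gripper_width: 0.0273
gripper_force: 35.0
```

Request:
step_arm(
  plan=[
    [0,0,0.003,0,22],
    [0,0,0.006,0,22],
    [0,0,0.006,0,22],
  ],
)

```text
time_s: 9.27
tcp_pos: [0.5873, -0.0775, 0.0532]
eef_rot: [-179.9, -0.0, -84.7]
contact_force: [-3.0, 1.9, 6.2]
gripper_width: 0.0274
gripper_force: 35.0
```

Request:
step_arm(
  plan=[
    [0,0,0,0,22],
    [0,0,0,0,22],
    [0,0,0,0,22],
  ],
  newtons=5,
)

```text
time_s: 9.52
tcp_pos: [0.5874, -0.0776, 0.0531]
eef_rot: [-179.9, -0.0, -84.7]
contact_force: [-2.5, 0.9, 6.0]
gripper_width: 0.0279
gripper_force: 5.0
```

Request:
step_arm(
  plan=[
    [0,0,0,0,30],
    [0,0,0,0,36],
    [0,0,0,0,44],
    [0,0,0,0,50],
    [0,0,0,0,50],
    [0,0,0,0,50],
  ],
)

```text
time_s: 10.02
tcp_pos: [0.587, -0.0776, 0.052]
eef_rot: [180.0, -0.0, -84.7]
contact_force: [0.7, -0.1, 0.0]
gripper_width: 0.0492
gripper_force: 0.0
```

Request:
step_arm(
  plan=[
    [0,0,-0.05,0,50],
    [0,0,-0.14,0,50],
    [0,0,-0.25,0,50],
    [-0.06,0,-0.32,0,30],
    [-0.18,0,-0.34,0,0],
    [-0.32,0,-0.34,0,0],
    [-0.42,0,-0.34,0,0],
    [-0.46,0,-0.34,0,0],
    [-0.46,0,-0.34,0,0],
    [-0.46,0,-0.34,0,0],
  ],
)

```text
time_s: 10.85
tcp_pos: [0.5763, 0.0372, 0.137]
eef_rot: [180.0, -0.0, -84.6]
contact_force: [0.8, 0.1, -0.2]
gripper_width: 0.0092
gripper_force: 0.0
```

```bash
python3 - <<'E'
from h import *
import cv2
s=r.get_state();print(s["eef_rot"],pr(s),shift(s,P(0,.24,.067)),s["gripper_width"],s["contact_force"])
im=eyes.capture("wrist");cv2.imwrite("pics/w6.png",im[:,:,::-1])
C=cam("wrist",s)
b=Ro.from_euler("xyz",s["eef_rot"],degrees=True).as_matrix()[:,1]*.002
for n,p in dict(pin=[0,.098,.093],tail=[0,.198,.086],nose=[0,.038,.086]).items(): print(n,proj(C,np.array(P(*p))+b).round(1))
E
```

```text
[ 1.79985629e+02 -7.24828852e-03 -8.46014925e+01] [-0.00092676  0.24135206  0.13697344] [ 0.00538952 -0.00375282  0.27989352] 0.009173772922986613 [ 0.7679706   0.11070869 -0.23261939]
pin [[325.5 -32. ]]
tail [[324.5 183.2]]
nose [[ 326.1 -184.3]]
```

View pics/w6.png

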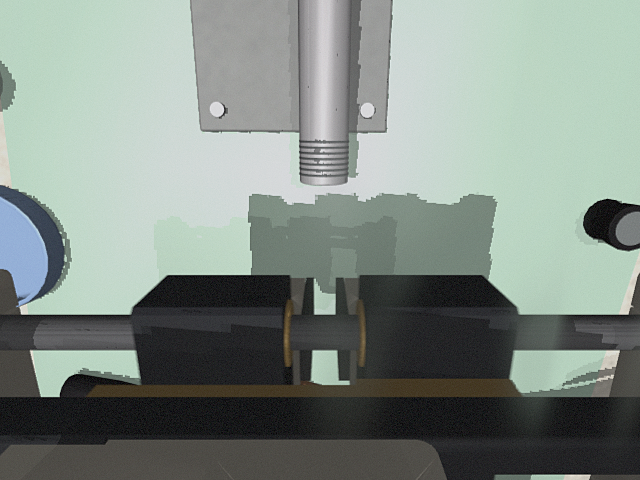

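The spindle lies along the vee, with its threaded tail at (324,183) as predicted. Lowering the shut fingers behind the tail.

Request:
step_arm(
  plan=[
    [0,-0.004,0.08,0.004,0],
    [0,-0.004,0.16,0.004,0],
    [0,-0.004,0.22,0.004,0],
    [0,-0.004,0.26,0.004,0],
    [0,-0.004,0.275,0.004,0],
    [0,-0.004,0.275,0.004,0],
    [0.04,-0.004,0.275,0.004,0],
    [0.08,-0.004,0.275,0.004,0],
    [0.1,-0.004,0.275,0.004,0],
    [0.1,-0.004,0.275,0.004,0],
    [0.1,-0.004,0.275,0.004,0],
  ],
)

```text
time_s: 11.82
tcp_pos: [0.5799, 0.0116, 0.0688]
eef_rot: [-179.9, 0.0, -85.0]
contact_force: [0.8, 1.0, 0.1]
gripper_width: 0.0003
gripper_force: 0.0
```

```bash
python3 - <<'E'
from h import *
s=r.get_state();print(s["eef_rot"],pr(s),shift(s,P(0,.11,.067)),s["gripper_width"],s["contact_force"])
E
```

```text
[-1.79947274e+02  1.44518443e-02 -8.49897075e+01] [0.00044314 0.21551371 0.06884749] [0.42205961 0.00082381 0.00728274] 0.00029582839127636736 [0.75952141 0.97847226 0.07620329]
```

Request:
step_arm(
  plan=[
    [0.015,0,0,0,0],
    [0.03,0,0,0,0],
    [0.05,0,0,0,0],
    [0.07,0,0,0,0],
    [0.095,0,0,0,0],
    [0.12,0,0,0,0],
    [0.145,0,0,0,0],
    [0.17,0,0,0,0],
    [0.195,0,0,0,0],
    [0.22,0,0,0,0],
    [0.24,0,0,0,0],
    [0.25,0,0,0,0],
  ],
)

```text
time_s: 12.82
tcp_pos: [0.5853, -0.05, 0.0686]
eef_rot: [-180.0, 0.0, -84.9]
contact_force: [-1.8, 6.3, 4.7]
gripper_width: 0.0002
gripper_force: 3.0
```

Request:
step_arm(
  plan=[
    [0.015,0,0,0,0],
    [0.03,0,0,0,0],
    [0.045,0,0,0,0],
    [0.06,0,0,0,0],
    [0.075,0,0,0,0],
    [0.085,0,0,0,0],
    [0.095,0,0,0,0],
    [0.1,0,0,0,0],
    [0.1,0,0,0,0],
  ],
)

```text
time_s: 13.57
tcp_pos: [0.5875, -0.0748, 0.0686]
eef_rot: [-180.0, 0.0, -84.9]
contact_force: [-1.3, 5.0, 2.5]
gripper_width: 0.0006
gripper_force: 2.0
```

```bash
python3 - <<'E'
from h import *
s=r.get_state();print(s["eef_rot"],pr(s),shift(s,P(0,.11,.067)),s["gripper_width"],s["contact_force"])
E
```

```text
[-1.79976551e+02  2.47588427e-02 -8.49161534e+01] [0.00025002 0.12878852 0.06855394] [0.07515771 0.00092894 0.00618289] 0.0005518328016735592 [-1.26730077  5.00950909  2.48259273]
```

Request:
step_arm(
  plan=[
    [0.01,0,0,0,0],
    [0.02,0,0,0,0],
    [0.03,0,0,0,0],
    [0.04,0,0,0,0],
    [0.047,0,0,0,0],
    [0.054,0,0,0,0],
    [0.06,0,0,0,0],
    [0.06,0,0,0,0],
  ],
)

```text
time_s: 14.23
tcp_pos: [0.5889, -0.0897, 0.0686]
eef_rot: [-180.0, 0.0, -84.9]
contact_force: [-1.2, 4.7, 3.5]
gripper_width: 0.0004
gripper_force: 2.3
```

Request:
step_arm(
  plan=[
    [0.006,0,0,0,0],
    [0.012,0,0,0,0],
    [0.012,0,0,0,0],
    [0.012,0,0,0,0],
  ],
)

```text
time_s: 14.57
tcp_pos: [0.5891, -0.0922, 0.0685]
eef_rot: [-180.0, 0.0, -84.9]
contact_force: [-1.8, 7.1, 3.7]
gripper_width: 0.0003
gripper_force: 3.7
```

Request:
step_arm(
  plan=[
    [0.004,0,0,0,0],
    [0.008,0,0,0,0],
    [0.012,0,0,0,0],
    [0.012,0,0,0,0],
  ],
)

```text
time_s: 14.9
tcp_pos: [0.5891, -0.0924, 0.0686]
eef_rot: [-179.9, 0.2, -84.9]
contact_force: [-5.7, 23.2, 8.6]
gripper_width: 0.0005
gripper_force: 11.9
```

Force jumped to 23 N with no further travel, so the nose is home. Backing off, then rising and turning for the pedal.

Request:
step_arm(
  plan=[
    [-0.02,0,0,0,0],
    [-0.06,0,0,0,0],
    [-0.12,0,0,0,0],
    [-0.16,0,-0.1,0,0],
    [-0.16,0,-0.25,0.1,0],
    [-0.16,0,-0.4,0.2,0],
    [-0.16,0,-0.55,0.3,0],
    [-0.16,0,-0.65,0.4,0],
    [-0.16,0,-0.7,0.5,0],
    [-0.16,0,-0.7,0.6,0],
    [-0.16,0,-0.7,0.7,0],
    [-0.16,0,-0.7,0.75,0],
  ],
)

```text
time_s: 15.9
tcp_pos: [0.5855, -0.0563, 0.2435]
eef_rot: [-180.0, -0.0, -130.3]
contact_force: [0.2, 0.5, -0.3]
gripper_width: 0.0002
gripper_force: 0.0
```

Request:
step_arm(
  plan=[
    [0,0,0,0.1,0],
    [0,0,0,0.2,0],
    [0,0,0,0.3,0],
    [0,0,0,0.4,0],
    [0,0,0,0.5,0],
    [0,0,0,0.6,0],
    [0,0,0,0.7,0],
    [0,0,0,0.75,0],
    [0,0,0,0.75,0],
  ],
)

```text
time_s: 16.65
tcp_pos: [0.5855, -0.0563, 0.243]
eef_rot: [-180.0, -0.0, -175.1]
contact_force: [0.0, 0.2, -0.3]
gripper_width: 0.0007
gripper_force: 0.0
```

```bash
python3 - <<'E'
from h import *
import cv2
s=r.get_state();print(s["tcp_pos"],s["eef_rot"],pr(s),shift(s,P(-.132,0,.1)),s["contact_force"])
E
```

```text
[ 0.58551349 -0.05631725  0.24302124] [-1.79965008e+02 -3.21805962e-02 -1.75078217e+02] [-8.28702055e-05  1.47382836e-01  2.43021244e-01] [ 0.525098   -0.59118707  0.57274115] [ 0.04079416  0.18596912 -0.26844089]
```

Request:
step_arm(
  plan=[
    [0.1,-0.04,0,0,0],
    [0.24,-0.12,0,0,0],
    [0.38,-0.22,0,0,0],
    [0.48,-0.34,0.02,0,0],
    [0.525,-0.45,0.1,0,0],
    [0.525,-0.55,0.2,0,0],
    [0.525,-0.59,0.32,0,0],
    [0.525,-0.59,0.43,0,0],
    [0.525,-0.59,0.53,0,0],
    [0.525,-0.59,0.6,0,0],
    [0.525,-0.59,0.64,0,0],
    [0.525,-0.59,0.64,0,0],
  ],
)

```text
time_s: 17.65
tcp_pos: [0.4665, -0.2146, 0.0813]
eef_rot: [180.0, -0.2, -174.9]
contact_force: [-0.7, 0.6, 0.1]
gripper_width: 0.0004
gripper_force: 0.0
```

```bash
python3 - <<'E'
from h import *
import cv2
s=r.get_state();print(s["tcp_pos"],s["eef_rot"],pr(s),shift(s,P(-.132,0,.052)),s["contact_force"])
E
```

```text
[ 0.46654677 -0.21455787  0.08125331] [ 179.96412251   -0.23153221 -174.86361634] [-0.13274792  0.00043673  0.08125331] [-0.00346461 -0.00181999  0.11699907] [-0.69698611  0.58563008  0.14431289]
```

Request:
step_arm(
  plan=[
    [0,0,0.05,0,0],
    [0,0,0.09,0,0],
    [0,0,0.11,0,0],
    [0,0,0.122,0,0],
    [0,0,0.134,0,0],
    [0,0,0.146,0,0],
    [0,0,0.158,0,0],
    [0,0,0.17,0,0],
    [0,0,0.182,0,0],
    [0,0,0.194,0,0],
    [0,0,0.204,0,0],
    [0,0,0.212,0,0],
  ],
)

```text
time_s: 18.65
tcp_pos: [0.4669, -0.2147, 0.0314]
eef_rot: [-180.0, -0.1, -174.9]
contact_force: [-6.9, 1.9, 14.9]
gripper_width: 0.0006
gripper_force: 7.7
```

Request:
step_arm(
  plan=[
    [0,0,0.008,0,0],
    [0,0,0.016,0,0],
    [0,0,0.022,0,0],
    [0,0,0.022,0,0],
  ],
)

```text
time_s: 18.98
tcp_pos: [0.467, -0.2148, 0.0271]
eef_rot: [-180.0, -0.1, -174.9]
contact_force: [-11.4, 4.8, 29.8]
gripper_width: 0.0007
gripper_force: 14.9
```

Request:
step_arm(
  plan=[
    [0,0,0.003,0,0],
    [0,0,0.003,0,0],
    [0,0,0.003,0,0],
    [0,0,0.003,0,0],
    [0,0,0.003,0,0],
    [0,0,0.003,0,0],
    [0,0,0.003,0,0],
    [0,0,0.003,0,0],
    [0,0,0.003,0,0],
    [0,0,0.003,0,0],
    [0,0,0.003,0,0],
    [0,0,0.003,0,0],
  ],
)

```text
time_s: 19.98
tcp_pos: [0.467, -0.2148, 0.0269]
eef_rot: [-180.0, -0.1, -174.9]
contact_force: [-14.6, 6.0, 34.6]
gripper_width: 0.0006
gripper_force: 17.8
```

At the stop: z stays at 0.027 m while the force climbs, and it was held over 1 s. Releasing slowly.

Request:
step_arm(
  plan=[
    [0,0,-0.012,0,0],
    [0,0,-0.026,0,0],
    [0,0,-0.04,0,0],
    [0,0,-0.054,0,0],
    [0,0,-0.068,0,0],
    [0,0,-0.082,0,0],
    [0,0,-0.096,0,0],
    [0,0,-0.11,0,0],
    [0,0,-0.13,0,0],
    [0,0,-0.18,0,0],
    [0,0,-0.28,0,0],
    [0,0,-0.4,0,0],
  ],
)

```text
time_s: 20.98
tcp_pos: [0.4674, -0.2144, 0.1237]
eef_rot: [180.0, -0.1, -174.9]
contact_force: [2.3, -0.2, -1.4]
gripper_width: 0.0001
gripper_force: 0.0
```

Request:
step_arm(
  plan=[
    [0,0,-0.15,0,0],
    [0,0,-0.3,0,0],
    [0,0,-0.45,0,0],
    [0,0,-0.5,0,0],
    [0,0,-0.5,-0.1,0],
    [0,0,-0.5,-0.2,0],
    [0,0,-0.5,-0.3,0],
    [0,0,-0.5,-0.4,0],
    [0,0,-0.5,-0.5,0],
    [0,0,-0.5,-0.6,0],
    [0,0,-0.5,-0.7,0],
    [0,0,-0.5,-0.75,0],
  ],
)

```text
time_s: 21.98
tcp_pos: [0.4685, -0.2146, 0.2494]
eef_rot: [-180.0, 0.0, -129.6]
contact_force: [-0.5, -0.2, 0.1]
gripper_width: 0.0004
gripper_force: 0.0
```

Request:
step_arm(
  plan=[
    [0,0,0,-0.1,0],
    [0,0,0,-0.2,0],
    [0,0,0,-0.3,0],
    [0,0,0,-0.4,0],
    [0,0,0,-0.5,0],
    [0,0,0,-0.6,0],
    [0,0,0,-0.7,0],
    [0,0,0,-0.75,0],
    [0,0,0,-0.75,0],
  ],
)

```text
time_s: 22.73
tcp_pos: [0.4685, -0.2146, 0.2493]
eef_rot: [-179.9, -0.0, -84.8]
contact_force: [0.4, -0.3, -1.1]
gripper_width: 0.0002
gripper_force: 0.0
```

```bash
python3 - <<'E'
from h import *
s=r.get_state();print(s["eef_rot"],pr(s),shift(s,P(0.01,.0,.3)))
E
```

```text
[-1.79945642e+02 -9.69842164e-03 -8.47773757e+01] [-1.30802083e-01  2.15232610e-04  2.49334050e-01] [ 0.00170742 -0.56339852 -0.2021291 ]
```

Request:
step_arm(
  plan=[
    [-0.08,-0.12,-0.02,0,0],
    [-0.16,-0.26,-0.02,0,0],
    [-0.24,-0.4,-0.02,0,0],
    [-0.24,-0.44,-0.02,0,0],
    [-0.24,-0.44,-0.02,0,0],
    [-0.24,-0.44,-0.02,0,0],
  ],
)

```text
time_s: 23.23
tcp_pos: [0.5726, -0.1447, 0.2534]
eef_rot: [179.9, 0.0, -85.0]
contact_force: [-0.8, 0.5, -0.1]
gripper_width: 0.0007
gripper_force: 0.0
```

```bash
python3 - <<'E'
from h import *
import cv2
s=r.get_state();print(pr(s))
im=eyes.capture("wrist")[:,:,::-1];sc=eyes.capture("scene")[:,:,::-1]
cv2.imwrite("pics/w7f.png",im);C=cam("wrist",s)
b=Ro.from_euler("xyz",s["eef_rot"],degrees=True).as_matrix()[:,1]*.002
for n,p in dict(tail=[0,.1,.086],nose=[0,-.06,.086],pad=[-.13,0,.052],pin=[0,0,.087]).items(): print(n,proj(C,np.array(P(*p))+b).round(1))
R=lambda im,x,y,w,h:cv2.resize(im[y:y+h,x:x+w],(400,int(400*h/w)),interpolation=cv2.INTER_CUBIC)
a=R(im,190,30,300,250);b=R(im,250,30,120,100);c=R(sc,145,230,130,108)
cv2.imwrite("pics/w7.png",np.hstack([a,b[:a.shape[0]]]) if a.shape==b.shape else np.vstack([np.hstack([a[:333],b[:333]]),np.hstack([c[:267],R(sc,130,220,200,140)[:267]])]))
E
```

```text
[-0.02089249  0.06048418  0.25338127]
tail [[302.  257.5]]
nose [[298.4  65.1]]
pad [[443.9 141.7]]
pin [[299.8 143.5]]
```

View pics/w7.png

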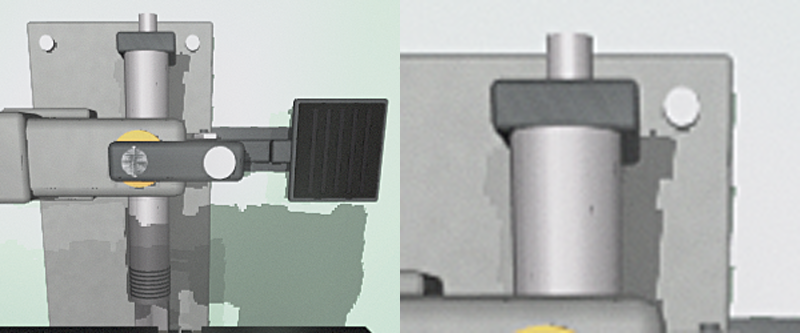

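The final view shows the nose flush on the stop, the threaded tail at the open end at the predicted row, the pedal pad back up and the arm clear. Handing in.

```bash
python3 -c "
from plant import workorder
print(workorder.close_job())"
```

```text
the job is handed in; nothing more can be done
None
```

The spindle is in the vee with its nose home against the stop; the pedal was pressed to its stop, held for over a second and let back up, and the job is handed in at about 23 s (the head hid the pin, so I infer it was driven in from the full stroke).

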